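# Open the child-resistant cap of the flat-sided solvent jug

## Task

Two white solvent containers with the same black child-resistant cap stand on the bench. Open the flat-sided rectangular jug: push its cap down hard and, keeping it pushed down, turn it anticlockwise (seen from above) until it is past its lock, then let go so that the cap springs up and stays up. Leave the round bottle's cap locked, and do not shove the tape roll or the screwdriver about.

Things in the scene. Friction and masses are not known exactly. Their poses are not given: they have to be found in the camera images.
- jug: White flat-sided jug, a rectangular block 120 (x) by 66 mm (y), shoulder 160 mm above the bench, in a low steel holder (150 x 92 mm) screwed to the bench: it cannot move. Origin on the bench under its centre, z up. Its cap stands 30 mm off centre along its +x. It may stand left or right, turned up to 45 degrees.
- jug_cap_top (a point): Centre of the flat top of the jug's cap, 206 mm above the bench when locked; z up, turning with the cap, x along the grey mark on it. The cap is a black ribbed upright cylinder, 48 mm across, 34 mm tall; grip its skirt from above, in any direction. Below the skirt come 12 mm of bare neck, then the shoulder. Within 100 mm of its axis nothing else rises above the shoulder.
- jug_cap (a joint): How far the jug's cap has been turned, rad: 0 to 0.1 at the start, growing anticlockwise seen from above. Not pushed down, it stops at the lock's tooth at 0.15 to 0.2. Pushed down at least 4 mm it passes under the tooth and is past it at about 0.8 (45 degrees); the end stop is at 1.4. Turning is light, about 0.1 N m.
- jug_cap_lift (a joint): Height of the jug's cap, m, positive up: 0 when locked, held there by its lock against a spring of 10 N. Pushing down takes 14 N at -0.004 (clear of the tooth) and 17 N at -0.007 (hard down). Once past the lock and let go it springs up to about +0.008 and stays there.
- bottle_cap_top (a point): Centre of the top of the cap on the container that is not to be opened: a white round bottle, 90 mm in diameter, in a round steel holder, 120 mm in diameter, screwed to the bench. The cap is on its axis and the same as the jug's in shape, height and lock.
- bottle_cap (a joint): How far the round bottle's cap has been turned, rad, as for the jug's; it must stay locked (below 0.35).
- tape: Bystander: loose roll of brown packing tape lying flat on the bench beyond the containers, 100 mm in diameter, 48 mm high; origin at the centre of its underside.
- driver: Bystander: loose screwdriver, 200 mm long, lying on the bench at the right-hand side, along its own x axis; origin at mid-length underneath. A fixed open blue bin of steel parts (140 x 200 mm, 60 mm high) stands on the left-hand side.

How it is judged:
By the outcome, as a careful person would: the job done as asked, in the order asked, and still so for the second after the job is handed in, with the robot touching nothing.
It also fails if it takes over 32 s, if anything falls off the work surface, if the arm or the gripper's body presses on something with over 40 N, if the wrist force passes 120 N, or if a joint passes its speed limit or range.

## Robot

A 7-joint arm with a two-finger parallel gripper is mounted at the origin on the work surface. World frame = base frame: x ahead of the robot, y to its left, z up, the work surface at z = 0. Lengths are in m, angles in rad, forces in N, time in s.
With the tool pointing down it reaches from about 0.4 to 0.85 m from the base axis. Payload 6.9 kg.
Tool frame: the origin (TCP) lies at the very end of the fingers, on their centre line; the grasp point (between the pads) lies 19 mm behind it; y points along the fingers, x is the direction in which the jaws open and shut, and the axes are right-handed (so a half turn about y gives the same grasp; the last joint's range is limited). The gripper opens to 85 mm and grips with 20 to 120 N. Pads are 22 mm wide; open, the fingers measure 114 mm over their backs; the gripper's body (76 mm by 85 mm) begins 54 mm behind the grasp point. The pads swing forward as they close: fully open they stand 13 mm farther back than shut.
Start: joints at [-1.188, 0.507, -0.238, 1.5, 0.126, 1.149, -0.155], TCP at [0.171, 0.601, 0.231] pointing down, gripper open.
Joint ranges: [-3.08, 3.08], [-0.24, 2.05], [-1.43, 1.35], [0, 2.5], [-1.52, 4.66], [0.17, 1.96], [-2.89, 2.89]. Speed limits (rad/s): [2.39, 2.39, 3.14, 3.14, 3.14, 3.14, 3.14].

## Interface

Orientations are given as a unit quaternion [x, y, z, w].
In Python, from plant import telemetry, read_camera, calibration, workorder gives the robot as it stands.
- The arm moves only by the shell command python3 -m crank 'ROWS' [FORCE]. ROWS is JSON, a list of rows, each an object with "offset": the shift along the tool's x, y, z in units of 30 mm (1.0 is 30 mm), a list of three; "twist": the turn about the tool's y in units of 6 degrees (1.0 is 6 degrees); "fingers": the finger opening in mm, from 0 to 85.4. In form: [{"offset": [tx, ty, tz], "twist": twist, "fingers": fingers}, ...]. A call has 1 to 12 rows; each row shifts and turns the commanded pose from where the row before left it, along the tool's axes as they then stand; what a row does not reach is not made up. A row lasts 1/10 s, in which the tool goes at most 50 mm and 8.59 degrees, less where a joint would pass 70% of its speed; a pose out of reach is approached as far as the arm can. A call is refused whole if a number of a shift passes 1 or a number of a turn 1, either way. A call with a gripper value outside its range is refused whole. The fingers move at their own pace and stop on an object; FORCE is the grip in N (left out, the last holds). Time passes only in rows, so rows that do not move let the fingers close. It gives the time, the measured TCP pose, the force and the opening at its end, in the units of the state.
- telemetry.read_state(): the state, without advancing time (a new reading comes with each control period).
- read_camera(name): name is "scene" or "top"; returns the picture (400x640x3 uint8, red, green, blue); there is no depth.
- calibration(name): a dict with "fx", "fy", "cx", "cy" (pixels), "k1" (the pictures are not rectified: a ray, as slopes to the right and down, at radius r is drawn at 1 + k1 r^2 times it, then the intrinsics apply), "pose" (4x4, takes a point from camera to world coordinates). Camera axes: x right, y down, z forward; pixel columns grow to the right and rows downward; lengths in m; the calibration is good to about 2 mm. A picture is of the moment at which its call begins. calibration takes no time and is no camera call.
- workorder.hand_in(): hands the job in, once; it reports no verdict.
The state is a dict: "time": time; "joint_pos": joint angles; "dq": joint speeds; "joint_efforts": joint torques, N m; "tcp_pos": TCP position; "ee_rot": TCP orientation; "wrist_force": force on the tool from outside, world axes, zero at the start; "torque": the same for the moment, N m; "grip_width": finger opening in m.
Only numpy, scipy, OpenCV 4.12 (cv2) and the standard library are available. Lean on these libraries where they do the work, as an engineer would, in place of code of your own. Each camera call takes 0.05 s, during which the arm holds its last target.

## Working session

There is one attempt and no reset: what is moved stays moved. The work goes in short steps, Python scripts to look and compute and a shell command to move; the robot and the scene stay as the last step left them, time stands still between calls to the robot, and variables do not carry over. Pictures are saved under pics/ and viewed, and the job is handed in when it is done.

```bash
ls; mkdir -p pics
python3 - <<'E'
from plant import telemetry, read_camera, calibration
import cv2
s=telemetry.read_state(); print(s)
for n in ["scene","top"]:
    c=calibration(n); print(n,c)
    im=read_camera(n); cv2.imwrite(f"pics/{n}0.png",im[:,:,::-1])
E
```

```text
pics
{'time': 0.0, 'joint_pos': array([-1.18752053,  0.50836857, -0.23750079,  1.50116513,  0.12571933,
        1.14889918, -0.15480863]), 'dq': array([-0.000509  ,  0.00110343,  0.00212051,  0.00066115,  0.00099511,
       -0.00047573,  0.0016432 ]), 'joint_efforts': array([-4.11029514e-04, -6.20591140e+01, -2.18722925e+00, -2.49647391e+01,
        1.25834011e-02,  1.19435432e-02, -1.94741034e-05]), 'tcp_pos': array([0.17133782, 0.60051634, 0.23039862]), 'ee_rot': array([ 0.56481745,  0.42545574, -0.42647228, -0.56399473]), 'wrist_force': array([-1.03456132,  0.79201253, -0.78272352]), 'torque': array([ 0.0417941 ,  0.00494879, -0.0078412 ]), 'grip_width': 0.08546640267160013}
scene {'fx': 440.8631762715696, 'fy': 440.8631762715696, 'cx': 324.3535828668638, 'cy': 200.81942886000374, 'k1': -0.09168165691886687, 'pose': array([[-0.73754949,  0.39965902, -0.5443284 ,  1.27295659],
       [ 0.67504599,  0.45814776, -0.578285  ,  0.55762071],
       [ 0.01826602, -0.79396052, -0.60769487,  0.85076093],
       [ 0.        ,  0.        ,  0.        ,  1.        ]])}
top {'fx': 510.86788653655435, 'fy': 510.86788653655435, 'cx': 322.00147832817566, 'cy': 213.56814857929032, 'k1': -0.09258726108397737, 'pose': array([[-0.02276262, -0.99151094,  0.1280153 ,  0.45253236],
       [-0.99971508,  0.02165449, -0.01004156, -0.09308739],
       [ 0.00718421, -0.1282074 , -0.99172136,  1.5123585 ],
       [ 0.        ,  0.        ,  0.        ,  1.        ]])}
```

View pics/scene0.png

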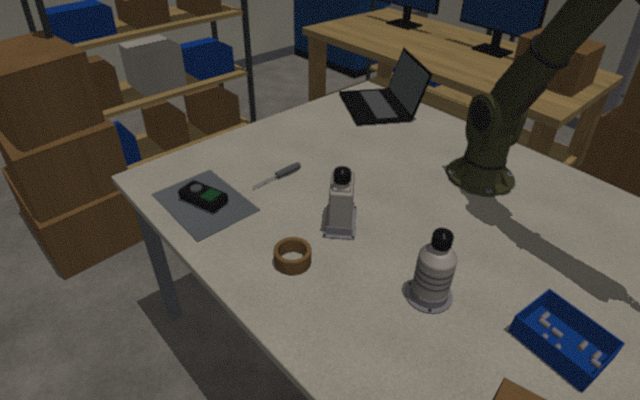

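View pics/top0.png

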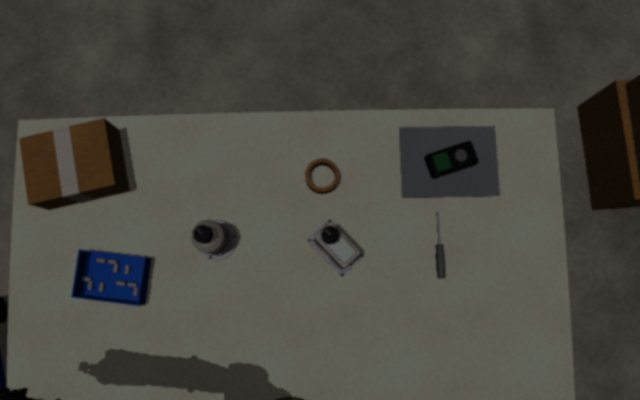

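Scene view: the jug's cap is at about (342,175) and the round bottle's at (442,238). Top view: the jug's cap is at about (331,233) with its holder around (337,247), and the bottle's cap is at (203,234). The tape is at (323,175) and the driver at (440,245). Next I'll measure the caps.

```bash
cat > h.py <<'E'
import numpy as np, cv2
from plant import telemetry, read_camera, calibration
def ray(n,uv):
    c=calibration(n); K=np.array([[c['fx'],0,c['cx']],[0,c['fy'],c['cy']],[0,0,1]])
    p=cv2.undistortPoints(np.array([[uv]],float),K,np.array([c['k1'],0,0,0.]))[0,0]
    P=np.array(c['pose']); return P[:3,3],P[:3,:3]@np.array([p[0],p[1],1])
def onplane(n,uv,z):
    o,d=ray(n,uv); return o+d*(z-o[2])/d[2]
def tri(a,b):
    A=np.zeros((3,3));r=np.zeros(3)
    for o,d in (a,b):
        d=d/np.linalg.norm(d);M=np.eye(3)-np.outer(d,d);A+=M;r+=M@o
    return np.linalg.solve(A,r)
E
python3 - <<'E'
from h import *
for n,bx in (("top",[(310,215,355,258),(188,218,225,252)]),("scene",[(325,160,360,192),(425,222,460,256)])):
    im=cv2.imread(f"pics/{n}0.png")
    for b,(x0,y0,x1,y1) in enumerate(bx):
        c=im[y0:y1,x0:x1]
        cv2.imwrite(f"pics/c_{n}{b}.png",cv2.resize(np.clip(c.astype(float)*2,0,255).astype(np.uint8),None,fx=10,fy=10,interpolation=cv2.INTER_CUBIC))
        m=(c.max(2)<45).astype(np.uint8)
        k,l,st,ce=cv2.connectedComponentsWithStats(m)
        for i in range(1,k):
            if st[i,4]>40:
                u=ce[i]+[x0,y0]; print(n,b,st[i],u,[onplane(n,u,z).round(4) for z in(.206,.189)])
E
cd pics; python3 -c "
import cv2,numpy as np
L=[cv2.resize(cv2.imread(f'c_{n}{b}.png'),(390,290)) for n in('top','scene') for b in (0,1)]
cv2.imwrite('m0.png',np.vstack([np.hstack(L[:2]),np.hstack(L[2:])]))"
```

```text
top 0 [ 11  11  21  18 282] [330.58510638 234.14184397] [array([ 0.5675, -0.1271,  0.206 ]), array([ 0.569 , -0.1276,  0.189 ])]
top 1 [ 25   5  12  29 119] [221.59663866 239.78151261] [array([0.5589, 0.153 , 0.206 ]), array([0.5603, 0.1562, 0.189 ])]
top 1 [  5   7  24  18 336] [204.13690476 233.58333333] [array([0.5758, 0.1982, 0.206 ]), array([0.5775, 0.202 , 0.189 ])]
scene 0 [  9   7  17  18 248] [341.62903226 175.62096774] [array([ 0.5886, -0.106 ,  0.206 ]), array([ 0.5705, -0.1235,  0.189 ])]
scene 1 [  6   7  22  23 376] [441.65957447 239.7287234 ] [array([0.5965, 0.2162, 0.206 ]), array([0.5787, 0.2072, 0.189 ])]
```

View pics/m0.png

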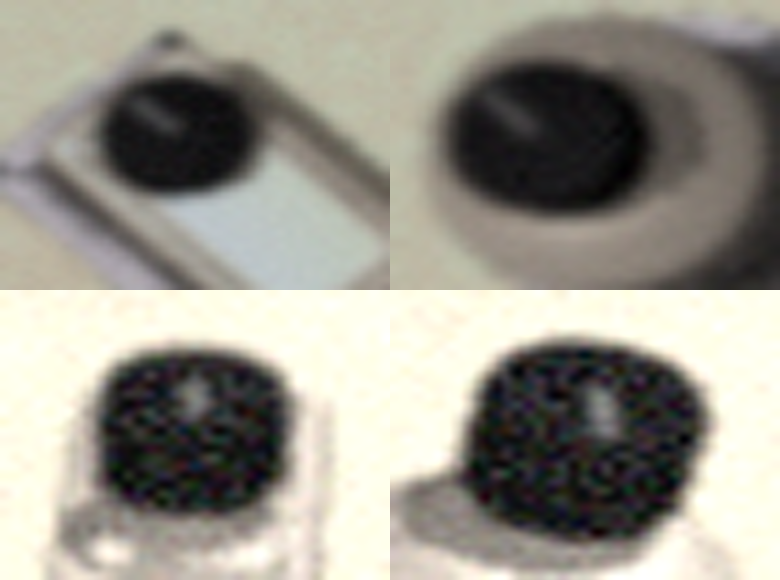

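```bash
cat >> h.py <<'E'
from scipy.spatial.transform import Rotation as Ro
def st(target=None):
    s=telemetry.read_state(); R=Ro.from_quat(s['ee_rot']).as_matrix()
    print('t',round(s['time'],2),'tcp',s['tcp_pos'].round(4),'w',round(s['grip_width'],4),'F',s['wrist_force'].round(1),'q',s['joint_pos'].round(2))
    print('x',R[:,0].round(3),'y',R[:,1].round(3),'z',R[:,2].round(3),'yaw x deg',np.degrees(np.arctan2(R[1,0],R[0,0])).round(1))
    if target is not None: print('need units',(R.T@(np.array(target)-s['tcp_pos'])/0.03).round(2))
E
python3 - <<'E'
from h import *
p=tri(ray('top',(330.6,234.1)),ray('scene',(341.6,175.6)));print(p)
p=tri(ray('top',(204.1,233.6)),ray('scene',(441.7,239.7)));print(p)
print(onplane('top',(323,175),.048),onplane('top',(440,245),.01))
st((0.569,-0.1268,0.30))
E
```

```text
[ 0.56860148 -0.12690091  0.18665172]
[0.57672694 0.20429166 0.1861259 ]
[ 0.75503731 -0.11341536  0.048     ] [ 0.54495961 -0.45566783  0.01      ]
t 0.1 tcp [0.1714 0.6006 0.2305] w 0.0856 F [-0.6 -0.2 -0.3] q [-1.19  0.51 -0.24  1.5   0.13  1.15 -0.15]
x [ 0.274  0.962 -0.002] y [-0.    -0.001 -1.   ] z [-0.962  0.274 -0.   ] yaw x deg 74.1
need units [-19.68  -2.28 -19.4 ]
```

```bash
python3 -m crank '[{"offset":[0,-0.8,0],"twist":0,"fingers":85},{"offset":[-0.4,-0.8,-0.4],"twist":0,"fingers":85},{"offset":[-0.8,-0.7,-0.8],"twist":0,"fingers":85},{"offset":[-0.8,0,-0.8],"twist":0,"fingers":85},{"offset":[-0.8,0,-0.8],"twist":0,"fingers":85},{"offset":[-0.8,0,-0.8],"twist":0,"fingers":85},{"offset":[-0.8,0,-0.8],"twist":0,"fingers":85},{"offset":[-0.8,0,-0.8],"twist":0,"fingers":85},{"offset":[-0.8,0,-0.8],"twist":0,"fingers":85}]' 80; python3 -c "
from h import *
st((0.5687,-0.127,0.30))"
```

```text
time: 1.0
tcp_pos: [0.2955, 0.3771, 0.3]
ee_rot: [0.564, 0.426, -0.426, -0.564]
wrist_force: [0.9, -0.2, 0.2]
grip_width: 0.085
t 1.0 tcp [0.2955 0.3771 0.3   ] w 0.085 F [ 0.9 -0.2  0.2] q [-0.81  0.22 -0.19  1.75  0.04  1.18  0.28]
x [ 0.274  0.962 -0.001] y [-0.    -0.001 -1.   ] z [-0.962  0.274  0.   ] yaw x deg 74.1
need units [-1.366e+01  1.000e-02 -1.336e+01]
```

```bash
python3 -m crank '[{"offset":[-0.9,0,-0.9],"twist":0,"fingers":85},{"offset":[-0.9,0,-0.9],"twist":0,"fingers":85},{"offset":[-0.9,0,-0.9],"twist":0,"fingers":85},{"offset":[-0.9,0,-0.9],"twist":0,"fingers":85},{"offset":[-0.9,0,-0.9],"twist":0,"fingers":85},{"offset":[-0.9,0,-0.9],"twist":0,"fingers":85},{"offset":[-0.9,0,-0.9],"twist":0,"fingers":85},{"offset":[-0.9,0,-0.9],"twist":0,"fingers":85},{"offset":[-0.9,0,-0.9],"twist":0,"fingers":85},{"offset":[-0.9,0,-0.9],"twist":0,"fingers":85},{"offset":[-0.9,0,-0.9],"twist":0,"fingers":85},{"offset":[-0.9,0,-0.9],"twist":0,"fingers":85}]'; python3 -c "
from h import *
st((0.5687,-0.127,0.30))"
```

```text
time: 2.2
tcp_pos: [0.5182, -0.0233, 0.3]
ee_rot: [-0.564, -0.426, 0.426, 0.564]
wrist_force: [0.9, 1.1, 0.3]
grip_width: 0.0851
t 2.2 tcp [ 0.5182 -0.0233  0.3   ] w 0.0851 F [0.9 1.1 0.3] q [-0.09  0.29  0.12  1.66 -0.04  1.2   1.33]
x [ 0.274  0.962 -0.   ] y [-0.001 -0.    -1.   ] z [-0.962  0.274  0.001] yaw x deg 74.1
need units [-2.86  0.   -2.57]
```

```bash
python3 -m crank '[{"offset":[-0.9,0,-0.9],"twist":0,"fingers":85},{"offset":[-0.9,0,-0.9],"twist":0,"fingers":85},{"offset":[0,0,0],"twist":1,"fingers":85},{"offset":[0,0,0],"twist":1,"fingers":85},{"offset":[0,0,0],"twist":1,"fingers":85},{"offset":[0,0,0],"twist":1,"fingers":85},{"offset":[0,0,0],"twist":1,"fingers":85},{"offset":[0,0,0],"twist":1,"fingers":85},{"offset":[0,0,0],"twist":1,"fingers":85},{"offset":[0,0,0],"twist":1,"fingers":85},{"offset":[0,0,0],"twist":0,"fingers":85}]'; python3 -c "
from h import *
st((0.5687,-0.127,0.25))"
```

```text
time: 3.3
tcp_pos: [0.5548, -0.0884, 0.2999]
ee_rot: [-0.689, -0.159, 0.159, 0.689]
wrist_force: [0.8, -0.4, -0.2]
grip_width: 0.0847
t 3.3 tcp [ 0.5548 -0.0884  0.2999] w 0.0847 F [ 0.8 -0.4 -0.2] q [-0.11  0.37  0.33  1.56 -0.12  1.24  0.7 ]
x [ 0.899  0.438 -0.001] y [-0.001 -0.    -1.   ] z [-0.438  0.899  0.   ] yaw x deg 26.0
need units [-0.15  1.66 -1.36]
```

```bash
python3 -m crank '[{"offset":[-0.08,0.4,-0.7],"twist":0,"fingers":85},{"offset":[-0.07,0.6,-0.66],"twist":0,"fingers":85},{"offset":[0,0.66,0],"twist":0,"fingers":85},{"offset":[0,0,0],"twist":0,"fingers":85}]'
python3 - <<'E'
from h import *
st((0.5687,-0.127,0.173))
cv2.imwrite('pics/s1.png',cv2.resize(read_camera('scene')[100:250,250:450,::-1],None,fx=4,fy=4,interpolation=cv2.INTER_CUBIC))
E
```

```text
time: 3.7
tcp_pos: [0.5674, -0.1272, 0.2477]
ee_rot: [-0.688, -0.158, 0.162, 0.689]
wrist_force: [0.3, 0.5, 0.7]
grip_width: 0.085
t 3.7 tcp [ 0.5674 -0.1272  0.2477] w 0.085 F [0.3 0.5 0.7] q [-0.03  0.44  0.33  1.59 -0.15  1.14  0.79]
x [ 0.897  0.441 -0.004] y [-0.005  0.001 -1.   ] z [-0.441  0.897  0.003] yaw x deg 26.2
need units [ 0.05  2.49 -0.02]
```

View pics/s1.png

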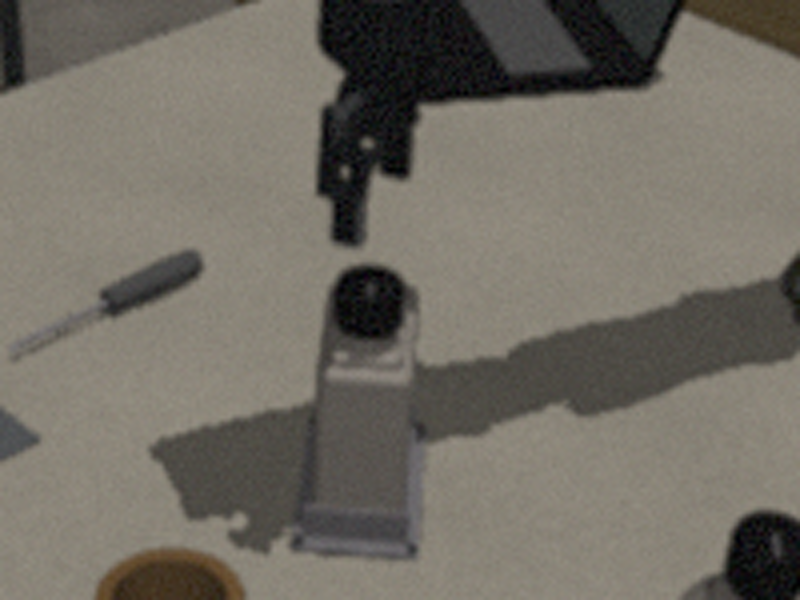

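The open gripper (around column 365, tips at row 240) stands over the cap, which is centred at about (370,300) in the crop. The jaws open nearly along the line of sight. I'll go down around the skirt.

```bash
python3 -m crank '[{"offset":[0.04,0.5,0],"twist":0,"fingers":85},{"offset":[0,0.5,0],"twist":0,"fingers":85},{"offset":[0,0.5,0],"twist":0,"fingers":85},{"offset":[0,0.4,0],"twist":0,"fingers":85},{"offset":[0,0.3,0],"twist":0,"fingers":85},{"offset":[0,0.25,0],"twist":0,"fingers":85},{"offset":[0,0,0],"twist":0,"fingers":85},{"offset":[0,0,0],"twist":0,"fingers":85}]' 80
python3 - <<'E'
from h import *
st((0.5687,-0.127,0.173))
E
```

```text
time: 4.55
tcp_pos: [0.5702, -0.1268, 0.1773]
ee_rot: [0.689, 0.16, -0.159, -0.689]
wrist_force: [0.7, 0.3, -0.2]
grip_width: 0.0849
t 4.55 tcp [ 0.5702 -0.1268  0.1773] w 0.0849 F [ 0.7  0.3 -0.2] q [-0.02  0.5   0.31  1.7  -0.18  0.97  0.81]
x [0.898 0.44  0.   ] y [ 0. -0. -1.] z [-0.44   0.898 -0.   ] yaw x deg 26.1
need units [-0.05  0.14  0.02]
```

```bash
python3 -m crank '[{"offset":[-0.04,0.13,0.02],"twist":0,"fingers":85},{"offset":[0,0,0],"twist":0,"fingers":60},{"offset":[0,0,0],"twist":0,"fingers":50},{"offset":[0,0,0],"twist":0,"fingers":40},{"offset":[0,0,0],"twist":0,"fingers":40},{"offset":[0,0,0],"twist":0,"fingers":40},{"offset":[0,0,0],"twist":0,"fingers":40},{"offset":[0,0,0],"twist":0,"fingers":40}]' 80
python3 - <<'E'
from h import *
st((0.5687,-0.127,0.173))
cv2.imwrite('pics/s2.png',cv2.resize(read_camera('scene')[100:250,250:450,::-1],None,fx=4,fy=4,interpolation=cv2.INTER_CUBIC))
E
```

```text
time: 5.35
tcp_pos: [0.5677, -0.1272, 0.174]
ee_rot: [0.689, 0.159, -0.16, -0.689]
wrist_force: [-4.7, 0.0, 7.7]
grip_width: 0.0441
t 5.35 tcp [ 0.5677 -0.1272  0.174 ] w 0.0441 F [-4.7  0.   7.7] q [-0.02  0.5   0.31  1.71 -0.18  0.96  0.81]
x [ 0.898  0.439 -0.001] y [-0.001 -0.    -1.   ] z [-0.439  0.898  0.   ] yaw x deg 26.0
need units [ 0.03  0.03 -0.01]
```

View pics/s2.png

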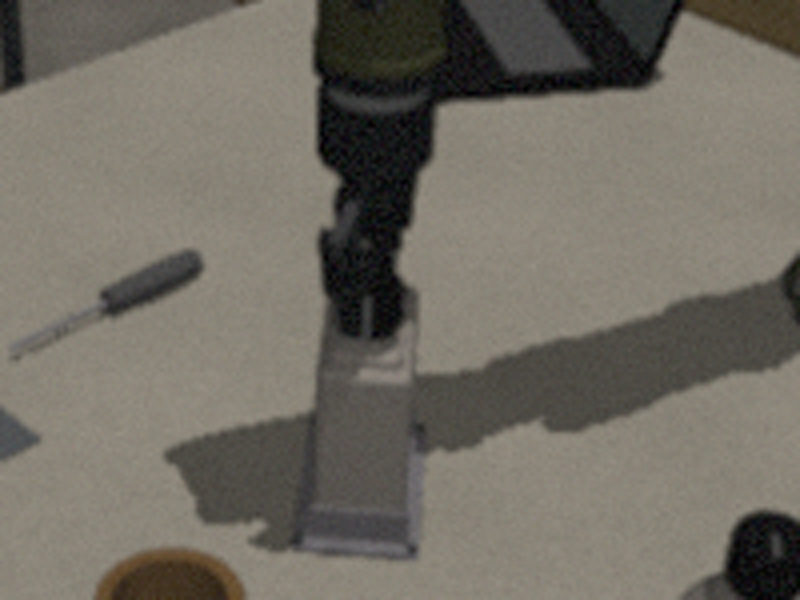

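The gripper is centred on the cap in the image (both at about column 370), with the pads beside the skirt. The opening reads 44 mm against the nominal 48 mm, so I'll push and watch the force.

```bash
python3 -m crank '[{"offset":[0,0.1,0],"twist":0,"fingers":35},{"offset":[0,0.1,0],"twist":0,"fingers":35},{"offset":[0,0.05,0],"twist":0,"fingers":35},{"offset":[0,0,0],"twist":0,"fingers":35},{"offset":[0,0,0],"twist":0,"fingers":35}]' 100
python3 - <<'E'
from h import *
st()
E
```

```text
time: 5.9
tcp_pos: [0.5678, -0.1273, 0.1674]
ee_rot: [0.689, 0.159, -0.159, -0.689]
wrist_force: [-6.8, 0.6, 15.8]
grip_width: 0.0443
t 5.9 tcp [ 0.5678 -0.1273  0.1674] w 0.0443 F [-6.8  0.6 15.8] q [-0.02  0.51  0.31  1.71 -0.18  0.94  0.81]
x [ 0.898  0.439 -0.   ] y [-0. -0. -1.] z [-0.439  0.898  0.   ] yaw x deg 26.0
```

```bash
python3 -m crank '[{"offset":[0,0.05,0],"twist":0,"fingers":35},{"offset":[0,0,0],"twist":-0.5,"fingers":35},{"offset":[0,0,0],"twist":-0.7,"fingers":35},{"offset":[0,0,0],"twist":-0.8,"fingers":35},{"offset":[0,0,0],"twist":-0.8,"fingers":35},{"offset":[0,0,0],"twist":-0.2,"fingers":35},{"offset":[0,0,0],"twist":0,"fingers":35}]'
python3 - <<'E'
from h import *
st()
print(telemetry.read_state()['torque'])
E
```

```text
time: 6.6
tcp_pos: [0.5681, -0.127, 0.1669]
ee_rot: [0.655, 0.266, -0.265, -0.655]
wrist_force: [-9.5, 2.7, 22.9]
grip_width: 0.0439
t 6.6 tcp [ 0.5681 -0.127   0.1669] w 0.0439 F [-9.5  2.7 22.9] q [ 0.04  0.5   0.22  1.71 -0.13  0.94  1.08]
x [0.718 0.696 0.001] y [ 0.001  0.    -1.   ] z [-0.696  0.718 -0.001] yaw x deg 44.1
[0.44724182 1.98206819 0.08506636]
```

```bash
python3 -m crank '[{"offset":[0,0,0],"twist":-0.6,"fingers":35},{"offset":[0,0,0],"twist":-0.8,"fingers":35},{"offset":[0,0,0],"twist":-0.8,"fingers":35},{"offset":[0,0,0],"twist":-0.8,"fingers":35},{"offset":[0,0,0],"twist":-0.8,"fingers":35},{"offset":[0,0,0],"twist":-0.8,"fingers":35},{"offset":[0,0,0],"twist":-0.8,"fingers":35},{"offset":[0,0,0],"twist":-0.8,"fingers":35},{"offset":[0,0,0],"twist":-0.8,"fingers":35},{"offset":[0,0,0],"twist":-0.6,"fingers":35},{"offset":[0,0,0],"twist":-0.2,"fingers":35},{"offset":[0,0,0],"twist":0,"fingers":35}]'
python3 - <<'E'
from h import *
st()
print(telemetry.read_state()['torque'])
E
```

```text
time: 7.8
tcp_pos: [0.5684, -0.1261, 0.167]
ee_rot: [0.496, 0.505, -0.504, -0.496]
wrist_force: [-7.4, 4.1, 22.3]
grip_width: 0.0437
t 7.8 tcp [ 0.5684 -0.1261  0.167 ] w 0.0437 F [-7.4  4.1 22.3] q [ 0.18  0.49 -0.01  1.71  0.01  0.93  1.76]
x [-0.016  1.     0.001] y [ 0.002  0.001 -1.   ] z [-1.    -0.016 -0.002] yaw x deg 90.9
[0.89539952 1.89667535 0.06606599]
```

```bash
python3 -m crank '[{"offset":[0,0,0],"twist":0,"fingers":85},{"offset":[0,0,0],"twist":0,"fingers":85},{"offset":[0,0,0],"twist":0,"fingers":85},{"offset":[0,0,0],"twist":0,"fingers":85},{"offset":[0,0,0],"twist":0,"fingers":85},{"offset":[0,0,0],"twist":0,"fingers":85}]'
python3 - <<'E'
from h import *
st()
cv2.imwrite('pics/s3.png',cv2.resize(read_camera('scene')[100:250,250:450,::-1],None,fx=4,fy=4,interpolation=cv2.INTER_CUBIC))
E
```

```text
time: 8.4
tcp_pos: [0.5686, -0.1267, 0.1638]
ee_rot: [-0.496, -0.504, 0.504, 0.496]
wrist_force: [-0.5, -0.4, -0.3]
grip_width: 0.0852
t 8.4 tcp [ 0.5686 -0.1267  0.1638] w 0.0852 F [-0.5 -0.4 -0.3] q [ 0.18  0.5  -0.01  1.71  0.01  0.93  1.76]
x [-0.015  1.     0.   ] y [-0.  0. -1.] z [-1.    -0.015  0.   ] yaw x deg 90.9
```

View pics/s3.png

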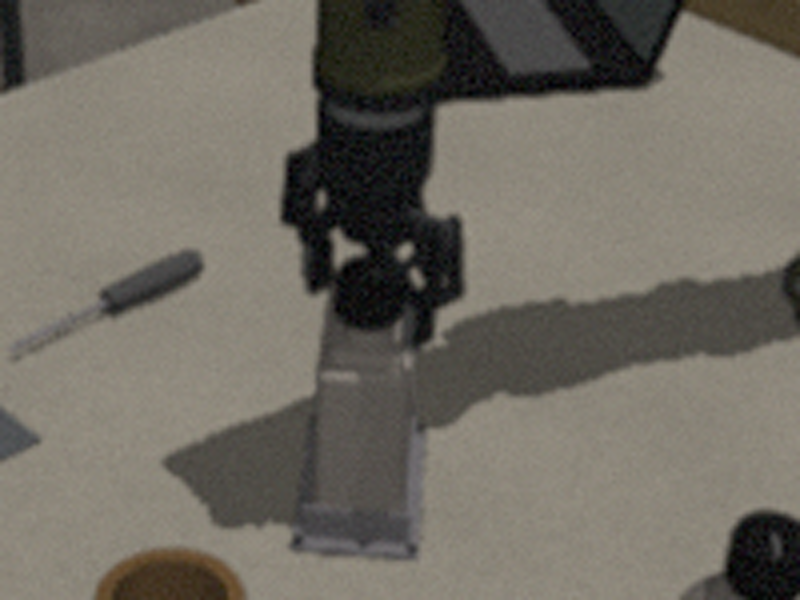

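The fingers are open. The lower edge of the cap is now at about row 327 in the crop (it was about 338), so the cap has risen. Next I'll lift straight up and clear the view.

```bash
python3 -m crank '[{"offset":[0,-0.3,0],"twist":0,"fingers":85},{"offset":[0,-0.5,0],"twist":0,"fingers":85},{"offset":[0,-0.8,0],"twist":0,"fingers":85},{"offset":[0,-0.9,0],"twist":0,"fingers":85},{"offset":[0,-0.9,0],"twist":0,"fingers":85},{"offset":[0,-0.9,0],"twist":0,"fingers":85},{"offset":[0,0,0.9],"twist":0,"fingers":85},{"offset":[0,0,0.9],"twist":0,"fingers":85},{"offset":[0,0,0.9],"twist":0,"fingers":85},{"offset":[0,0,0.9],"twist":0,"fingers":85},{"offset":[0,0,0.8],"twist":0,"fingers":85},{"offset":[0,0,0],"twist":0,"fingers":85}]'
python3 - <<'E'
from h import *
st()
for n in ("scene","top"):
    im=read_camera(n)[:,:,::-1]; cv2.imwrite(f'pics/{n}9.png',im)
a=cv2.imread('pics/scene9.png');b=cv2.imread('pics/top9.png')
def z(i,x0,y0,x1,y1): return cv2.resize(np.clip(i[y0:y1,x0:x1].astype(float)*2,0,255).astype(np.uint8),(390,290),interpolation=cv2.INTER_CUBIC)
o=np.vstack([np.hstack([z(b,310,215,355,258),z(b,188,218,225,252)]),np.hstack([z(a,325,160,360,192),z(a,425,222,460,256)])])
cv2.imwrite('pics/m9.png',o)
E
```

```text
time: 9.65
tcp_pos: [0.4339, -0.1292, 0.2942]
ee_rot: [-0.497, -0.503, 0.504, 0.496]
wrist_force: [0.8, -0.8, 0.1]
grip_width: 0.0849
t 9.65 tcp [ 0.4339 -0.1292  0.2942] w 0.0849 F [ 0.8 -0.8  0.1] q [ 0.23  0.18  0.    1.82 -0.    1.14  1.82]
x [-0.014  1.    -0.   ] y [ 0. -0. -1.] z [-1.    -0.014 -0.   ] yaw x deg 90.8
```

View pics/m9.png

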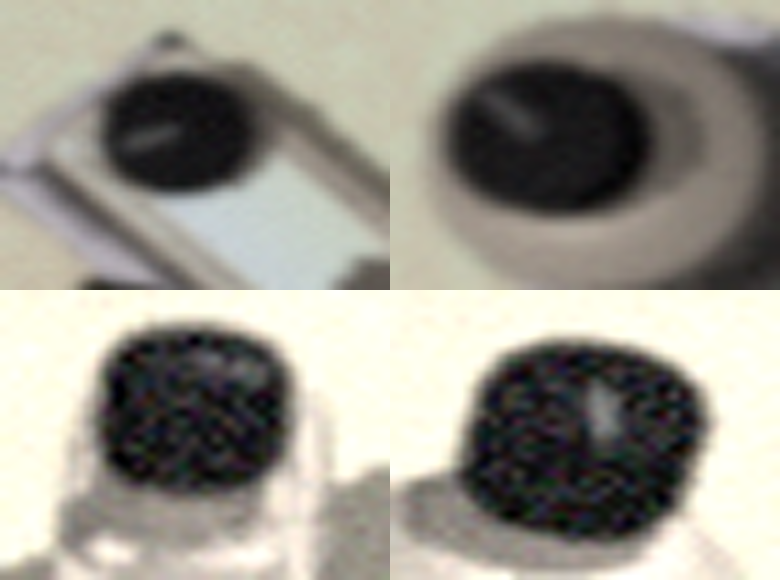

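View pics/top9.png

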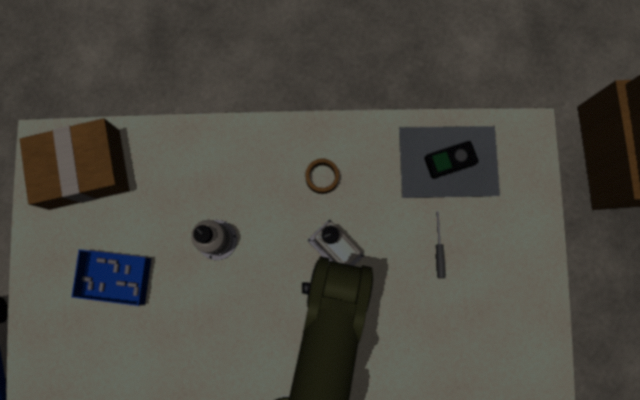

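The jug's cap mark has turned anticlockwise, from upper left to left and slightly down, by about 60°. The cap sits higher, and the bottle's mark, the tape and the driver look unchanged. I'll put a number on the rise and the bystanders before handing in.

Run:
```python
from h import *
for k in "09":
    P={}
    for n,(x0,y0,x1,y1) in (("top",(315,220,350,252)),("scene",(325,160,360,192))):
        c=cv2.imread(f"pics/{n}{k}.png")[y0:y1,x0:x1]
        m=(c.max(2)<45).astype(np.uint8); q,l,s_,ce=cv2.connectedComponentsWithStats(m)
        i=1+np.argmax(s_[1:,4]); P[n]=ce[i]+[x0,y0]; print(k,n,s_[i],P[n].round(1))
    print(tri(ray('top',P['top']),ray('scene',P['scene'])).round(4))
a,b=[cv2.imread(f"pics/top{k}.png").astype(int) for k in "09"]
for nm,(x0,y0,x1,y1) in dict(tape=(295,150,350,200),driver=(425,205,455,285),bottle=(185,212,245,262)).items():
    d=cv2.GaussianBlur(np.abs(a-b)[y0:y1,x0:x1].astype(np.float32),(0,0),1); print(nm,'max diff',d.max().round(1))
st()
```

```text
0 top [  6   6  21  18 282] [330.6 234.1]
0 scene [  9   7  17  18 248] [341.6 175.6]
[ 0.5685 -0.1269  0.1866]
9 top [  7   6  20  18 277] [330.7 234. ]
9 scene [  9   5  17  18 245] [341.7 173.3]
[ 0.5683 -0.1271  0.1938]
tape max diff 6.2
driver max diff 6.1
bottle max diff 6.1
t 9.75 tcp [ 0.4369 -0.1288  0.2941] w 0.0848 F [ 0.2  1.4 -0.5] q [ 0.23  0.19  0.    1.81 -0.    1.14  1.82]
x [-0.015  1.    -0.   ] y [ 0.002 -0.    -1.   ] z [-1.    -0.015 -0.002] yaw x deg 90.9
```

The cap has risen by 7.2 mm (about 8 mm expected), the bystanders haven't moved, and nothing touches the robot. Handing in.

```bash
python3 -c "
from plant import workorder
print(workorder.hand_in())"
```

```text
the job is handed in; nothing more can be done
None
```

The jug is open: I pushed its cap hard down (about 23 N on the wrist), turned it 65° anticlockwise while it was down, then let go and it sprang up. I handed the job in at about 9.8 s, with the gripper open and clear of everything.

- **Cap turned and up:** the mark on the cap turned about 60°, judged by eye from the picture. The two camera views put the rise at 7.2 mm, against about 8 mm expected.
- **Everything else:** the round bottle's cap, the tape roll and the screwdriver showed only image noise between the before and after pictures.
- **Didn't match:** the gripper read 44 mm on the 48 mm cap. I never found out why, but the grip looked centred and held through the turn.

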